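Seat the bush in the lever press, then hold the pivot plate against the fence

ROBOT

A 6-joint arm with a two-finger parallel gripper is mounted at the origin on the work surface. World frame = base frame: x ahead of the robot, y to its left, z up, the work surface at z = 0. Lengths are in m, angles in rad, forces in N, time in s.
With the tool pointing down it reaches from about 0.3 to 0.875 m from the base axis. Payload 6.4 kg.
Tool frame: the origin (TCP) lies on the centre line of the jaws, within the pads' length; the fingertips stand 25 mm ahead of it and the grasp point (between the pads) lies 6 mm ahead of it (ctrl.tip_reach is the distance from the TCP to the fingertips, in m); z points along the fingers, y is the line along which they close (so a half turn about z gives the same grasp; the last joint's range is limited). The gripper opens to 85 mm and grips with 20 to 120 N. Pads are 22 mm wide; open, the fingers measure 114 mm over their backs; the gripper's body (76 mm by 85 mm) begins 54 mm behind the grasp point. The pads swing forward as they close: fully open they stand 13 mm farther back than shut.
Start: joints at [-1.448, 0.181, 1.607, -0, 1.354, -0.206], TCP at [0.186, -0.544, 0.256] pointing down, gripper open.
Joint ranges: [-2.99, 2.99], [-0.89, 2.07], [0.3, 2.58], [-1.14, 4.28], [0, 2.63], [-3.12, 3.12]. Speed limits (rad/s): [2.57, 2.57, 3.01, 3.14, 3.14, 3.14].

INTERFACE

Orientations are given as a unit quaternion [w, x, y, z].
In Python, from bench import ctrl gives the robot as it stands.
- The arm moves only by the tool servo_tool, never from a script. Its argument "motion" is a list that holds one entry, the list of rows, each a list of 5 numbers: the shift along the tool's x, y, z in cm, then the turn about the tool's z in degrees, then the closure, from -1 (fully open) to 1 (shut). In form: [[[dx, dy, dz, twist, claw], ...]]. A call has 1 to 5 rows; each row is the pose to reach, as a shift and turn from the pose commanded when the call began, along the tool's axes at that moment; what a row does not reach only later rows make up. A row lasts 1/10 s, in which the tool goes at most 50 mm and 8.59 degrees, less where a joint would pass 70% of its speed; a pose out of reach is approached as far as the arm can. A call with a gripper value outside its range is refused whole. The fingers move at their own pace and stop on an object; the grip force is fixed at half the most. Time passes only in rows, so rows that repeat a pose let the fingers close. It gives the time, the measured TCP pose, the force, the opening and the grip force at its end, in the units of the state.
- ctrl.get_obs(): the state, without advancing time (a new reading comes with each control period).
- ctrl.camera(name): name is "scene" or "top"; returns a dict with "pixels" (420x560x3 uint8, red, green, blue), "depth" (420x560 float32, m along the optical axis (not along the pixel's ray), 0 where there is no reading), "fx", "fy", "cx", "cy" (pixels), "R" (3x3) and "t" (3): a world point X has camera coordinates R X + t. Camera axes: x right, y down, z forward; pixel columns grow to the right and rows downward; lengths in m; the calibration is good to about 2 mm. A picture is of the moment at which its call begins.
- ctrl.hand_in(): hands the job in; it is judged then, once.
The state is a dict: "time_s": time; "q": joint angles; "dq": joint speeds; "joint_efforts": joint torques, N m; "eef_pos": TCP position; "eef_rot": TCP orientation; "wrist_force": force on the tool from outside, world axes, zero at the start; "torque": the same for the moment, N m; "opening": opening from 0.0 (shut) to 1.0 (fully open); "grasp_force": force on a finger pad.
Only numpy, scipy, OpenCV 4.12 (cv2) and the standard library are available. Lean on these libraries where they do the work, as an engineer would, in place of code of your own. Each camera call takes 0.05 s, during which the arm holds its last target. There are 200 camera calls.

TASK

Swing the lever of the green bench press all the way down to its stop so that the brass bush in the aluminium plate is pressed fully home, and let the lever come back up to rest. Then take the plate out of the press, lay it flat on the base block between the four guide pins, bush end towards the blue fence, and press it squarely up against the fence with a steady push of about 12 N while a colleague screws it down. The program finishes while you are still gripping the plate and pushing; leave the other tools and parts on the bench where they are.

Things in the scene. Friction and masses are not known exactly. Their poses are not given: they have to be found in the camera images.
- press: Green C-frame bench lever press, bolted down, 215 long x 130 wide x 230 high. Origin on the bench under the ram axis; x runs from the open throat back to the column; y is the side to which the lever points. Bed and nest end at x = -55, nothing stands further forward. Head: x -30 to 71, y -32 to 32, z 116 to 178, pivot lugs up to z 225 at y -46 to -22.
- nest (a point): Top of the press's steel nest block, under the ram axis: press (0, 0, 65). Side rims 6 high from press x = -30 to 35, with 1.5 clearance each side of the plate, and a rear stop at x = 33; open to the front, so the plate lifts a little and draws out towards press -x.
- ram_foot (a point): Centre of the ram's flat foot, 27 across, 99 above the bench when raised, 78 when the lever is at its stop. Fixed to the ram, which the lever moves.
- lever (a joint): Press lever angle, rad: 0 = at rest (28 degrees above level), 0.663 = down at its stop (10 degrees below level). It swings in the press's y-z plane and drives the ram (meets the bush at about 0.46). A spring brings it back to 0 when let go. Push needed at the knob: about 3 N near rest, 5 N near the stop, up to 8 N more while the bush goes in.
- lever_hinge (a point): Pivot of the lever, in press coordinates (0, -32, 205).
- lever_knob (a point): Centre of the black ball knob (34 across) at the lever's end, 185 from the pivot; push it down from above. At rest 292 above the bench, at the stop 173.
- plate: Loose aluminium pivot plate with brass bush, 150 (x) x 44 (y) x 10 thick, 0.2 kg. Origin at the centre of its underside, z up, +x towards the bush end. At the start it lies in the press nest (underside 65 above the bench), bush under the ram, its -x end (x = -75 to -10) free in the air in front of the press: grip this end across the 44 width, e.g. at x = -40.
- plate_bush (a point): Centre of the bush on the plate's top face: plate coordinates (45, 0, 10).
- bush (a joint): How far the flanged bush (flange 26 across, 3 thick) has been pressed into the plate, m: 0 = stands 6 mm proud, 0.006 = home, flange on the plate. It is a press fit that takes 45 N: only the press can move it.
- fence: Blue steel fence, 24 thick x 90 wide x 30 high, fixed across the base block. Origin at the foot of the middle of its contact face, on the base block's top (24 above the bench); x points into the fence, which is the direction to push; z up. The push is felt where plate and fence meet; bearing down on the block adds rubbing under the plate that takes part of it.
- base: Aluminium base block 130 (x) x 130 (y) x 24 thick, fixed on the bench, x as the fence's. Origin under its centre; the fence face is at x = 20, so 85 of the plate lie on the block and its gripped end sticks out in the air, clear of the block. Four steel guide pins, 10 across, 14 high above the block, at x = 2 and -40, y = +-31: 52 free between them, 4 to spare on either side of the plate.
- done_a: Finished plate (same as the plate, bush home) lying on the grey felt; bystander. Origin at centre of underside.
- done_b: Another finished plate on the felt; bystander.
- grinder: Hand-held angle grinder, black and green, about 260 long, 80 high; bystander at the back of the bench.
- screwdriver: Orange-handled screwdriver 210 long; bystander. Origin under its middle.
- mallet: Red-headed mallet with wooden handle, 270 long; bystander. Origin under its middle.
- wrench: Steel open-ended wrench 170 long; bystander. Origin under its middle.
- bush_cup: Blue plastic cup, 70 across, 50 high; bystander. Origin at centre of underside.
- oil: Small clear bottle with red cap, 48 across, 130 high; bystander. Origin at centre of underside.

How it is judged:
On the way, in this order (a step that is already met when the one before it is completed fails the run):
1. the lever is down at its stop and the bush is pressed home (value of joint lever above 0.63 rad and value of joint bush above 0.005 m), for 0.1 s.
2. the lever has come back up to rest (value of joint lever below 0.06 rad), for 0.2 s.
3. the plate has been taken out of the press in the fingers (horizontal distance between plate and press above 0.12 m and contact force between the fingers and plate above 2 N), for 0.1 s.
At the end, for the whole second after the job is handed in: For the whole last second the plate lies flat (3 mm, 3 deg) and still between the pins, its bush end on the fence (within 4 mm, square to 3.4 deg, centred to 6 mm), gripped by the fingers and pressed on the fence with 5 to 20 N; the bush is home (5 of 6 mm) and the lever up (under 0.06 rad) (contact force between plate and fence between 5 and 20 N and contact force between the fingers and plate above 3 N and x of plate in the frame of fence between -0.079 and -0.07 m and y of plate in the frame of fence between -0.006 and 0.006 m and z of plate in the frame of fence between -0.003 and 0.003 m and x of plate_bush in the frame of fence above -0.04 m and angle between the x axis of plate and the x axis of fence, either way round below 0.06 rad and angle between plate's own z axis and vertical below 0.05 rad and linear speed of plate below 0.01 m/s and value of joint bush above 0.005 m and value of joint lever below 0.06 rad); the arm keeps its last pose, push and grip.
It fails at once if a bystander was shifted more than 25 mm (distance of any of done_a, done_b, grinder, screwdriver, mallet, wrench, bush_cup, oil from where it was at the start of the episode above 0.025 m).
It also fails if it takes over 72 s, if anything falls off the work surface, if the arm or the gripper's body presses on something with over 40 N, if the wrist force passes 120 N, or if a joint passes its speed limit or range.

## Working session

There is one attempt and no reset: what is moved stays moved. The work goes in short steps, Python scripts to look and compute and a tool call to move; the robot and the scene stay as the last step left them, time stands still between calls to the robot, and variables do not carry over. Pictures are saved under pics/ and viewed, at most 10 in all, crops included, and the job is handed in when it is done.

Besides the shell and the picture viewer there is one more tool, called after "Emit:" as a command line: name --argument value ..., lists and objects as JSON in quotes. servo_tool: Moves the arm, as the interface text tells. Its arguments: {"type":"object","properties":{"motion":{"type":"array"}},"required":["motion"]}

```bash
mkdir -p pics; ls; cat > h.py <<'E'
import numpy as np,cv2
from bench import ctrl
def shot(n,f):
    c=ctrl.camera(n); cv2.imwrite('pics/'+f+'.png',c['pixels'][:,:,::-1]); np.savez('pics/'+f+'.npz',**c); return c
def load(f): return dict(np.load('pics/'+f+'.npz'))
def pts(c):  # world point map from depth
    v,u=np.mgrid[:420,:560]; d=c['depth']
    P=np.stack([(u-c['cx'])/c['fx']*d,(v-c['cy'])/c['fy']*d,d],-1)
    return (P-c['t'])@c['R']
def ray(c,u,v,z):
    d=np.array([(u-c['cx'])/c['fx'],(v-c['cy'])/c['fy'],1])@c['R']; o=-c['t']@c['R']
    return o+d*(z-o[2])/d[2]
E
python3 - <<'E'
from h import *
for n in('top','scene'):
    c=shot(n,n+'0'); print(n,-c['t']@c['R'],c['R'][2],c['fx'])
print(ctrl.get_obs())
E
```

```text
pics
top [ 0.42187729 -0.06774414  1.34869616] [ 0.09320563  0.00718602 -0.99562095] 398.6640853771856
scene [1.29408925 0.08060957 1.13480744] [-0.61979497 -0.10912361 -0.77713978] 407.939437216721
{'time_s': 0.1, 'q': array([-1.44830095e+00,  1.81463616e-01,  1.60785972e+00,  3.56787078e-06,
        1.35374571e+00, -2.06290449e-01]), 'dq': array([-0.00029895, -0.00087606, -0.00353413, -0.00200642, -0.00152496,
       -0.00152072]), 'joint_efforts': array([ 7.67500096e-04, -4.45875549e+01, -3.52240527e+01, -2.77967974e-04,
        4.09009808e-03,  7.11031063e-06]), 'eef_pos': array([ 0.18563465, -0.54376812,  0.25549929]), 'eef_rot': array([-7.37474130e-04,  9.86517683e-01,  1.63653035e-01,  3.26597649e-05]), 'wrist_force': array([-1.04145784,  0.53387362,  0.05364913]), 'torque': array([-0.02518554,  0.02421569,  0.01043702]), 'grasp_force': 0.0, 'opening': 0.9998668429434038}
```

View pics/top0.png

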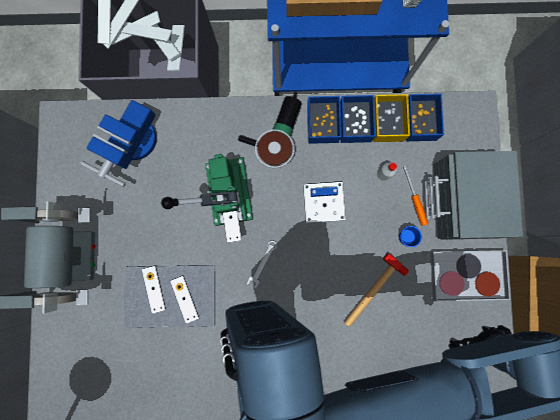

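View pics/scene0.png

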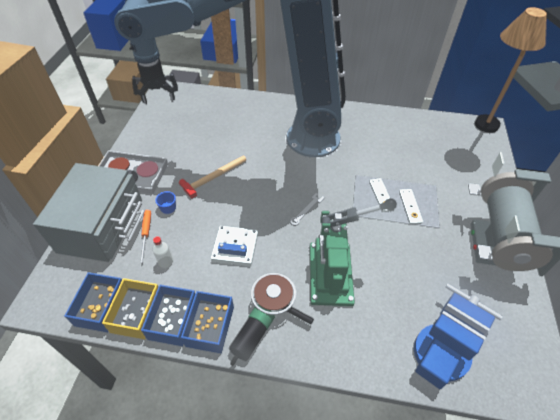

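The top view shows the press at (230,190) with its lever pointing left (+y) to the knob at (168,202). The free end of the plate is at (233,227), the base block at (324,201) and the fence at (324,190). The wrench at (262,262) and the grinder at (275,148) are nearby.

```bash
python3 - <<'E'
from h import *
c=load('top0');P=pts(c);im=c['pixels'].astype(int);hsv=cv2.cvtColor(c['pixels'],cv2.COLOR_RGB2HSV)
v,u=np.mgrid[:420,:560]
def box(a,b,d,e): return (u>=a)&(u<=b)&(v>=d)&(v<=e)
def rep(n,m,z):
    m=m.astype(np.uint8); k,l,s,_=cv2.connectedComponentsWithStats(m); i=1+s[1:,4].argmax(); m=l==i
    vv,uu=np.nonzero(m); W=np.array([ray(c,a,b,z)[:2] for a,b in zip(uu,vv)])*1000
    r=cv2.minAreaRect(W.astype(np.float32)); print(n,m.sum(),'centre',r[0],'size',r[1],'ang',r[2],'zmed',np.median(P[m][:,2]),'px',uu.min(),uu.max(),vv.min(),vv.max())
    print(np.round(cv2.boxPoints(r)).tolist())
    return m
white=(hsv[...,1]<50)&(hsv[...,2]>150)
rep('plate',box(215,250,205,245)&white,.075)
rep('base',box(298,352,175,225)&((P[...,2]>.014)&(P[...,2]<.06)),.024)
rep('fence',box(298,352,175,205)&(hsv[...,1]>120)&(hsv[...,0]>95)&(hsv[...,0]<125),.054)
rep('fence_z',box(298,352,175,205)&(P[...,2]>.044),.054)
m=rep('knob',box(158,179,190,214)&(P[...,2]>.2),.292)
print(P[m].mean(0),P[m].max(0),P[m].min(0))
m=rep('pressz',box(195,262,145,230)&(P[...,2]>.16)&(P[...,2]<.185),.178)
m=rep('pressbase',box(200,262,145,230)&(P[...,2]>.012)&(P[...,2]<.04),.02)
g=(hsv[...,0]>50)&(hsv[...,0]<95)&(hsv[...,1]>80)
rep('green',box(200,262,145,230)&g,.1)
c2=load('scene0')
big=cv2.resize(c['pixels'][140:250,150:360],None,fx=3.8,fy=3.8,interpolation=cv2.INTER_CUBIC);cv2.imwrite('pics/crop1.png',big[:,:,::-1])
E
```

```text
plate 491 centre (504.945556640625, 110.13705444335938) size (100.60498046875, 71.79520416259766) ang 15.98423957824707 zmed 0.07499929561122363 px 220 242 208 242
[[447.0, 131.0], [466.0, 62.0], [563.0, 89.0], [543.0, 158.0]]
base 1497 centre (582.8900146484375, -184.7478790283203) size (130.53521728515625, 130.16392517089844) ang 2.591010093688965 zmed 0.025057332263176677 px 303 344 182 222
[[515.0, -123.0], [521.0, -253.0], [651.0, -247.0], [645.0, -117.0]]
fence 191 centre (613.4385375976562, -184.65426635742188) size (26.388935089111328, 86.87600708007812) ang 2.576469659805298 zmed 0.05418362714016651 px 311 337 187 196
[[598.0, -142.0], [602.0, -229.0], [629.0, -227.0], [625.0, -141.0]]
fence_z 216 centre (614.7384033203125, -184.1987762451172) size (25.073089599609375, 92.14017486572266) ang 2.576374053955078 zmed 0.05468536258456299 px 310 338 187 195
[[600.0, -139.0], [604.0, -231.0], [629.0, -230.0], [625.0, -138.0]]
knob 174 centre (557.4149780273438, 249.39901733398438) size (48.6153564453125, 29.649988174438477) ang 88.74848175048828 zmed 0.30248484133279907 px 161 179
[... 173 characters left out ...]
7672807]
pressz 665 centre (653.53515625, 135.4564208984375) size (104.88746643066406, 64.35678100585938) ang 4.737911224365234 zmed 0.17870393447494703 px 208 231 157 192
[[599.0, 163.0], [604.0, 99.0], [708.0, 108.0], [703.0, 172.0]]
pressbase 424 centre (635.4190063476562, 87.5155029296875) size (216.98175048828125, 48.5208625793457) ang 13.166756629943848 zmed 0.022644412363449423 px 228 252 157 220
[[524.0, 86.0], [535.0, 39.0], [747.0, 89.0], [736.0, 136.0]]
green 1570 centre (626.2650146484375, 122.96319580078125) size (224.6978759765625, 123.11502075195312) ang 8.132791519165039 zmed 0.09290737622953088 px 205 252 154 221
[[506.0, 168.0], [524.0, 46.0], [746.0, 78.0], [729.0, 200.0]]
```

View pics/crop1.png

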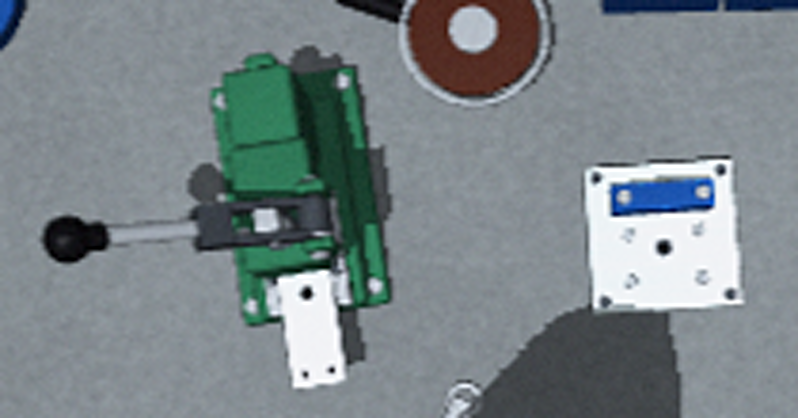

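The crop shows the plate's free end below the press, edges at about x 285–345 and its end at y 385 in crop pixels. The knob is at (68,238), and the fence stands on the white block with four pins visible.

```bash
python3 - <<'E'
from h import *
c=load('top0');P=pts(c);g=cv2.cvtColor(c['pixels'],cv2.COLOR_RGB2GRAY).astype(float)
L=[];R=[]
for v in range(224,237):
    row=g[v,210:256]; 
    s=np.nonzero(row>170)[0]; a,b=s.min(),s.max(); th=150
    # subpixel
    l=210+a-(row[a]-th)/(row[a]-row[a-1]); r=210+b+(row[b]-th)/(row[b]-row[b+1])
    L.append(ray(c,l,v,.075));R.append(ray(c,r,v,.075))
L=np.array(L)*1e3;R=np.array(R)*1e3
for E in(L,R):
    p=np.polyfit(E[:,0],E[:,1],1);print('edge slope deg',np.degrees(np.arctan(p[0])),'y at x=480',np.polyval(p,480), np.std(E[:,1]-np.polyval(p,E[:,0])))
# end of plate
for u in range(229,241,2):
    col=g[225:252,u]; s=np.nonzero(col>170)[0].max(); e=225+s+(col[s]-150)/(col[s]-col[s+1]); print(u,np.round(ray(c,u,e,.075)*1e3,1))
# knob from dark circle in both views
for f in('top0','scene0'):
    c=load(f);P=pts(c);hsv=cv2.cvtColor(c['pixels'],cv2.COLOR_RGB2HSV)
    A=P-[.557,.247,.292]; m=(np.linalg.norm(A,axis=-1)<.03)
    Q=P[m]; 
    x=np.linalg.lstsq(np.c_[2*Q,np.ones(len(Q))],(Q**2).sum(1),rcond=None)[0]; r=np.sqrt(x[3]+x[:3]@x[:3]); print(f,'sphere',x[:3],r,len(Q),Q.max(0),Q.min(0))
# press axis: head top face & lever direction
c=load('scene0');P=pts(c)
m=(P[...,2]>.172)&(P[...,2]<.184)&(abs(P[...,0]-.65)<.08)&(abs(P[...,1]-.13)<.08)
r=cv2.minAreaRect((P[m][:,:2]*1e3).astype(np.float32));print(r,m.sum(),cv2.boxPoints(r).round())
E
```

```text
edge slope deg 5.7415231672142015 y at x=480 137.13383950987802 0.7457586674761666
edge slope deg 8.80909527191863 y at x=480 89.3489149831566 0.5613190491323268
229 [454.6 124.9  75. ]
231 [453.9 118.5  75. ]
233 [456.4 112.1  75. ]
235 [457.2 105.7  75. ]
237 [456.5  99.3  75. ]
239 [457.5  92.9  75. ]
top0 sphere [0.55990685 0.25334816 0.28438457] 0.02348062602541821 186 [0.5715817 0.2709853 0.3140853] [0.54182349 0.22068266 0.27672807]
scene0 sphere [0.55582259 0.24957881 0.28754846] 0.02124602708504457 176 [0.57630622 0.27065833 0.31124255] [0.54594936 0.22075686 0.27351088]
((641.65625, 125.19380187988281), (137.0077362060547, 77.53895568847656), 5.827226161956787) 840 [[570. 157.]
 [577.  80.]
 [714.  94.]
 [706. 171.]]
```

```bash
cat >> h.py <<'E'
from scipy.spatial.transform import Rotation as Ro
def go(x,y,z,yaw=None):
    o=ctrl.get_obs(); p=o['eef_pos']; M=Ro.from_quat(np.roll(o['eef_rot'],-1)).as_matrix(); cy=np.degrees(np.arctan2(M[1,0],M[0,0]))
    d=M.T@(np.array([x,y,z])-p)*100
    print('tcp',p.round(4),'yaw',round(cy,2),'tilt z',M[:,2].round(3),'F',o['wrist_force'].round(2),'open',round(o['opening'],3),'grip',round(o['grasp_force'],1),'t',o['time_s'])
    print('delta cm',d.round(2),'twist',None if yaw is None else round(cy-yaw,2))
E
cat > go.sh <<'E'
python3 -c "from h import *; go($1)"
E
bash go.sh .559,.254,.37,6
```

```text
tcp [ 0.1856 -0.5438  0.2555] yaw 18.84 tilt z [-0.     0.001 -1.   ] F [-1.04  0.53  0.05] open 1.0 grip 0.0 t 0.1
delta cm [ 61.1  -63.46 -11.34] twist 12.84
```

Emit:
servo_tool --motion '[[[2,-2,-4,4,1],[5,-5,-8,8,1],[8,-8,-11.3,12.8,1],[11,-11,-11.3,12.8,1],[14,-14,-11.3,12.8,1]]]'

```text
time_s: 0.6
eef_pos: [0.2737, -0.3653, 0.371]
eef_rot: [0.001, 0.999, 0.052, 0.001]
wrist_force: [0.7, -0.6, 0.0]
opening: 0.142
grasp_force: 0.0
```

```bash
bash go.sh .559,.254,.37,6
```

```text
tcp [ 0.2737 -0.3653  0.371 ] yaw 6.0 tilt z [ 0.001 -0.003 -1.   ] F [ 0.73 -0.57  0.01] open 0.142 grip 0.0 t 0.6
delta cm [ 3.485e+01 -5.861e+01 -3.000e-02] twist -0.0
```

Emit:
servo_tool --motion '[[[2,-3.5,0,0,1],[4.4,-7.4,0,0,1],[6.8,-11.4,0,0,1],[9.2,-15.4,0,0,1],[11.6,-19.5,0,0,1]]]'

```text
time_s: 1.1
eef_pos: [0.368, -0.1585, 0.3691]
eef_rot: [0.0, 0.999, 0.052, 0.0]
wrist_force: [1.1, -0.1, -0.3]
opening: 0.001
grasp_force: 0.0
```

Emit:
servo_tool --motion '[[[2.4,-4,0,0,1],[4.8,-8,0,0,1],[7.2,-12,0,0,1],[9.6,-16,0,0,1],[11.6,-19.5,0,0,1]]]'

```text
time_s: 1.6
eef_pos: [0.463, 0.0481, 0.369]
eef_rot: [-0.0, 0.999, 0.053, -0.0]
wrist_force: [-0.9, -0.6, 0.1]
opening: -0.002
grasp_force: 0.0
```

Emit:
servo_tool --motion '[[[2.4,-4,0,0,1],[4.8,-8,0,0,1],[7.2,-12,0,0,1],[9.6,-16,0,0,1],[11.6,-19.5,0,0,1]]]'

```text
time_s: 2.1
eef_pos: [0.5579, 0.2542, 0.3686]
eef_rot: [0.0, 0.999, 0.053, -0.0]
wrist_force: [0.9, -0.9, 0.4]
opening: -0.0
grasp_force: 0.0
```

```bash
bash go.sh .559,.254,.345,6; python3 -c "
from h import *
shot('scene','s1');shot('top','t1')
c=load('s1');cv2.imwrite('pics/s1c.png',cv2.resize(c['pixels'][120:320,260:460],None,fx=3,fy=3)[:,:,::-1])"
```

```text
tcp [0.5579 0.2542 0.3686] yaw 6.09 tilt z [-0.001 -0.    -1.   ] F [ 0.86 -0.92  0.37] open -0.0 grip 0.0 t 2.1
delta cm [0.11 0.03 2.36] twist 0.09
```

View pics/s1c.png

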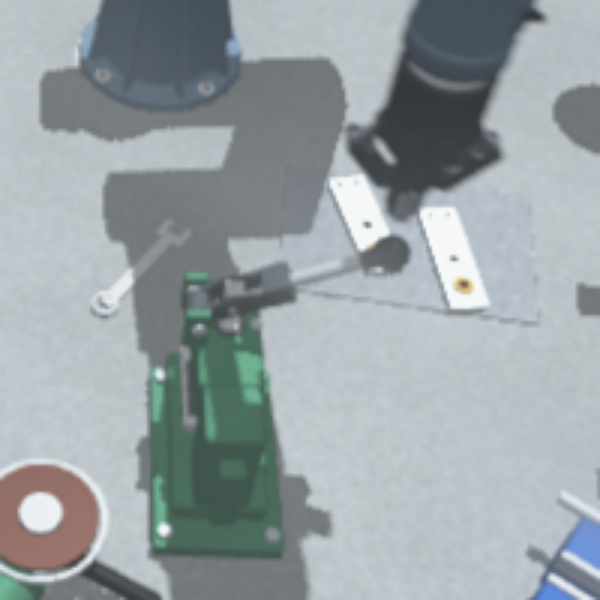

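The fingertips at crop (405,210) hang just above the knob at crop (385,255), perhaps slightly outboard. I'll check this numerically with rays.

```bash
python3 - <<'E'
from h import *
for f in('top0','scene0'):
    c=load(f)
    def pr(X): q=c['R']@np.array(X)+c['t']; return q[:2]/q[2]*[c['fx'],c['fy']]+[c['cx'],c['cy']],17e-3*c['fx']/q[2]
    p,r=pr([.559,.254,.292]);print(f,'pred',p,r)
    g=cv2.cvtColor(c['pixels'],cv2.COLOR_RGB2GRAY);x,y=p.round().astype(int)
    w=g[y-14:y+15,x-14:x+15]; m=(w<70).astype(np.uint8); m=cv2.morphologyEx(m,cv2.MORPH_OPEN,cv2.getStructuringElement(2,(7,7)))
    n,l,s,ce=cv2.connectedComponentsWithStats(m)
    for i in range(1,n): 
        u,v=ce[i]+[x-14,y-14]; print(s[i],(u,v),ray(c,u,v,.292))
    print('tip pred',pr([.558,.254,.344])[0])
E
```

```text
top0 pred [168.26887325 201.9417529 ] 6.350762724614188
[  8   9  16  12 140] (np.float64(168.55), np.float64(202.30714285714285)) [0.55799808 0.25323907 0.292     ]
tip pred [162.08169828 199.83700254]
scene0 pred [389.25095043 204.30222987] 6.3526670615145235
tip pred [393.61386386 191.21518949]
```

Emit:
servo_tool --motion '[[[0,0,2,0,1],[0,0,3.2,0,1],[0,-0.1,3.8,0,1],[0,-0.5,4.6,0,1],[0,-0.8,5.3,0,1]]]'

```text
time_s: 2.7
eef_pos: [0.5566, 0.2599, 0.3167]
eef_rot: [-0.0, 0.999, 0.052, 0.0]
wrist_force: [-1.7, 2.5, 4.1]
opening: -0.002
grasp_force: 1.9
```

Emit:
servo_tool --motion '[[[0,-0.2,0.5,0,1],[0,-0.4,1.1,0,1],[0,-0.7,1.9,0,1],[0,-0.9,2.7,0,1],[0,-1.1,3.5,0,1]]]'

```text
time_s: 3.2
eef_pos: [0.5558, 0.271, 0.2807]
eef_rot: [-0.0, 0.999, 0.053, 0.0]
wrist_force: [-0.6, 3.5, 4.2]
opening: 0.002
grasp_force: 2.1
```

```bash
bash go.sh .556,.272,.27,6; python3 -c "
from h import *
shot('scene','s2')
c=load('s2');cv2.imwrite('pics/s2c.png',cv2.resize(c['pixels'][120:320,260:460],None,fx=3,fy=3)[:,:,::-1])"
```

```text
tcp [0.5558 0.271  0.2807] yaw 6.04 tilt z [ 0.001  0.    -1.   ] F [-0.61  3.54  4.21] open 0.002 grip 2.1 t 3.2
delta cm [ 0.03 -0.09  1.07] twist 0.04
```

View pics/s2c.png

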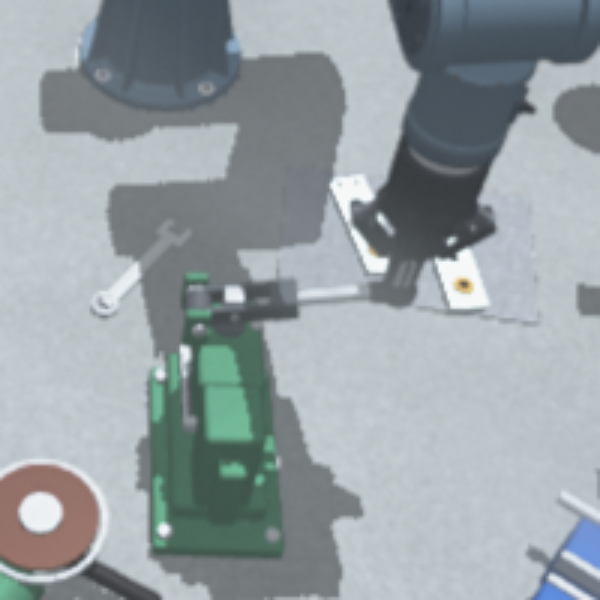

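The fingertip rests on the knob (crop 395,285) and the lever is partway down; I continue along the arc.

Emit:
servo_tool --motion '[[[0,-0.1,0.8,0,1],[0,-0.2,1.6,0,1],[0,-0.3,2.4,0,1],[0,-0.3,3.2,0,1],[0,-0.3,4.0,0,1]]]'

```text
time_s: 3.75
eef_pos: [0.5553, 0.2744, 0.2418]
eef_rot: [-0.001, 0.999, 0.053, 0.0]
wrist_force: [-4.1, 4.3, 11.4]
opening: -0.003
grasp_force: 5.8
```

Emit:
servo_tool --motion '[[[0,0,0.7,0,1],[0,0.1,1.4,0,1],[0,0.2,2.1,0,1],[0,0.3,2.6,0,1],[0,0.3,2.8,0,1]]]'

```text
time_s: 4.25
eef_pos: [0.5561, 0.2719, 0.2143]
eef_rot: [-0.001, 0.999, 0.053, 0.001]
wrist_force: [-2.9, 5.8, 15.4]
opening: -0.001
grasp_force: 7.9
```

```bash
bash go.sh .556,.272,.215,6
```

```text
tcp [0.5561 0.2719 0.2143] yaw 6.05 tilt z [ 0.002  0.002 -1.   ] F [-2.88  5.77 15.44] open -0.001 grip 7.9 t 4.25
delta cm [-0.01 -0.02 -0.07] twist 0.05
```

Emit:
servo_tool --motion '[[[0,0,0.3,0,1],[0,0,0.5,0,1],[0,0,0.5,0,1],[0,0,0.5,0,1]]]'

```text
time_s: 4.65
eef_pos: [0.5562, 0.272, 0.2134]
eef_rot: [-0.001, 0.999, 0.053, 0.002]
wrist_force: [-11.0, 2.8, 30.4]
opening: -0.002
grasp_force: 15.1
```

```bash
bash go.sh .556,.272,.215,6;  python3 -c "
from h import *
c=shot('scene','s3');P=pts(c)
A=P-[.556,.272,.173]; print(np.sum(np.linalg.norm(A,axis=-1)<.03)); cv2.imwrite('pics/s3c.png',cv2.resize(c['pixels'][160:260,310:430],None,fx=5,fy=5,interpolation=2)[:,:,::-1])"
```

```text
tcp [0.5562 0.272  0.2134] yaw 6.08 tilt z [ 0.004  0.002 -1.   ] F [-11.02   2.78  30.41] open -0.002 grip 15.1 t 4.65
delta cm [-0.02 -0.01 -0.16] twist 0.08
112
```

View pics/s3c.png

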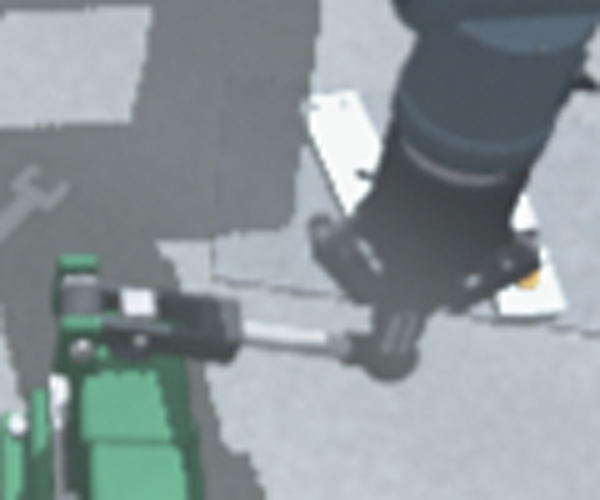

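The lever is at its stop: the force doubled over 1 mm of travel and the knob is level with the -10° pose. Now I let it come back up.

Emit:
servo_tool --motion '[[[0,0,-0.8,0,1],[0,-0.2,-1.8,0,1],[0,-0.3,-2.8,0,1],[0,-0.3,-3.8,0,1],[0,-0.3,-4.8,0,1]]]'

```text
time_s: 5.2
eef_pos: [0.5551, 0.2733, 0.2566]
eef_rot: [0.0, 0.999, 0.053, -0.0]
wrist_force: [-0.4, -2.3, 2.5]
opening: -0.0
grasp_force: 1.3
```

Emit:
servo_tool --motion '[[[0,0.1,-0.9,0,1],[0,0.3,-1.8,0,1],[0,0.5,-2.7,0,1],[0,0.8,-3.7,0,1],[0,1.2,-4.7,0,1]]]'

```text
time_s: 5.7
eef_pos: [0.5565, 0.2617, 0.3041]
eef_rot: [-0.0, 0.999, 0.053, 0.0]
wrist_force: [1.2, -0.8, 2.6]
opening: -0.001
grasp_force: 1.0
```

Emit:
servo_tool --motion '[[[0,0.3,-0.8,0,1],[0,0.6,-1.6,0,1],[0,1.0,-2.6,0,1],[0,1.0,-5,0,1],[0,1.0,-8,0,1]]]'

```text
time_s: 6.2
eef_pos: [0.5566, 0.2516, 0.3824]
eef_rot: [0.0, 0.999, 0.053, -0.002]
wrist_force: [-0.0, 0.4, 0.8]
opening: 0.002
grasp_force: 0.0
```

```bash
bash go.sh .487,.114,.24,6;  python3 -c "
from h import *
c=shot('scene','s4');P=pts(c)
for f in('scene0','s4'):
    P=pts(load(f)); Q=P[np.linalg.norm(P-[.556,.25,.29],axis=-1)<.03]; print(len(Q),Q.mean(0),Q[:,2].max())"
```

```text
tcp [0.5566 0.2516 0.3824] yaw 6.04 tilt z [-0.004 -0.    -1.   ] F [-0.01  0.36  0.8 ] open 0.002 grip 0.0 t 6.2
delta cm [-8.3  12.95 14.27] twist 0.04
171 [0.56448095 0.24753315 0.2975486 ] 0.3112425549019163
172 [0.56444509 0.24753726 0.29751418] 0.31114253343210013
```

Lever back at rest, same place as at the start. Next I move above the plate's free end with the gripper open.

Emit:
servo_tool --motion '[[[-2.8,4,0,0,-1],[-5.5,8,0,0,-1],[-8.3,11,0,0,-1],[-8.3,13,3,0,-1],[-8.3,13,8,0,-1]]]'

```text
time_s: 6.75
eef_pos: [0.4905, 0.1118, 0.3065]
eef_rot: [0.0, 0.999, 0.051, 0.005]
wrist_force: [1.2, 0.4, -0.1]
opening: 0.848
grasp_force: 0.0
```

```bash
bash go.sh .487,.114,.14,6;  python3 - <<'E'
from h import *
c=shot('scene','s5');P=pts(c)
g=cv2.cvtColor(c['pixels'],cv2.COLOR_RGB2HSV)
m=((P[...,2]>.070)&(P[...,2]<.082)&(P[...,0]>.44)&(P[...,0]<.515)&(abs(P[...,1]-.11)<.05)); print(m.sum())
Q=P[m]*1e3; r=cv2.minAreaRect(Q[:,:2].astype(np.float32)); print(r,cv2.boxPoints(r).round(),np.median(Q[:,2]))
cv2.imwrite('pics/s5c.png',cv2.resize(c['pixels'][130:280,260:420],None,fx=4,fy=4,interpolation=2)[:,:,::-1])
E
```

```text
tcp [0.4905 0.1118 0.3065] yaw 5.89 tilt z [ 0.009 -0.    -1.   ] F [ 1.19  0.37 -0.12] open 0.848 grip 0.0 t 6.75
delta cm [-0.47 -0.27 16.65] twist -0.11
1
((468.5277099609375, 118.10460662841797), (0.0, 0.0), 0.0) [[469. 118.]
 [469. 118.]
 [469. 118.]
 [469. 118.]] 78.07721369665325
```

View pics/s5c.png

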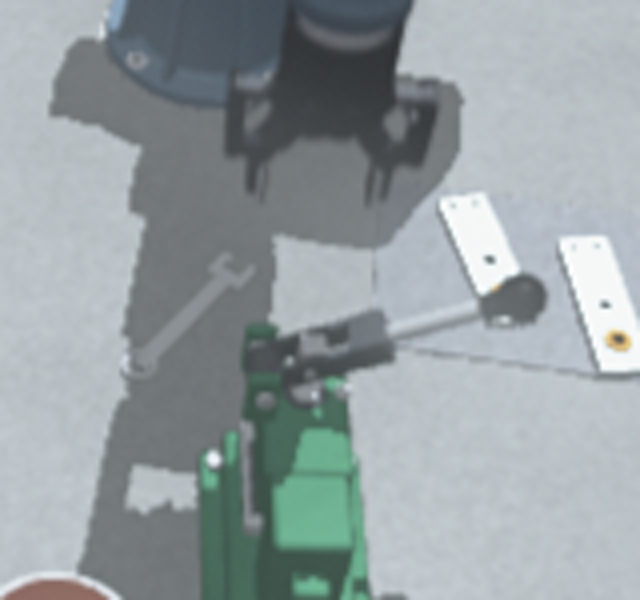

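The fingers, at crop (255,180) and (378,180), are open in front of the press. The lever is at rest, and the press hides the plate from this view.

Emit:
servo_tool --motion '[[[0,0,3,0,-1],[0,0,7,0,-1],[0,0,11,0,-1],[0,0,13,0,-1],[0,0,13,0,-1]]]'

```text
time_s: 7.3
eef_pos: [0.4862, 0.1142, 0.1705]
eef_rot: [-0.0, 0.999, 0.053, -0.004]
wrist_force: [-0.1, 0.0, 0.1]
opening: 1.0
grasp_force: 0.0
```

```bash
bash go.sh .487,.114,.076,6
```

```text
tcp [0.4862 0.1142 0.1705] yaw 6.06 tilt z [-0.008  0.    -1.   ] F [-0.1   0.03  0.11] open 1.0 grip 0.0 t 7.3
delta cm [0.15 0.04 9.45] twist 0.06
```

Emit:
servo_tool --motion '[[[0,0,3,0,-1],[0,0,6,0,-1],[0,0,8,0,-1],[0,0,9.4,0,-1],[0,0,9.4,0,-1]]]'

```text
time_s: 7.8
eef_pos: [0.4884, 0.114, 0.0789]
eef_rot: [-0.0, 0.999, 0.053, -0.001]
wrist_force: [-1.5, 0.3, -0.3]
opening: 1.001
grasp_force: 0.0
```

```bash
bash go.sh .487,.114,.076,6; python3 - <<'E'
from h import *
c=shot('top','t6')
cv2.imwrite('pics/t6c.png',cv2.resize(c['pixels'][180:260,190:280],None,fx=6,fy=6,interpolation=2)[:,:,::-1])
E
```

```text
tcp [0.4884 0.114  0.0789] yaw 6.05 tilt z [-0.002  0.    -1.   ] F [-1.45  0.27 -0.34] open 1.001 grip 0.0 t 7.8
delta cm [-0.13 -0.01  0.29] twist 0.05
```

Emit:
servo_tool --motion '[[[0,0,0.2,0,-0.3],[0,0,0.2,0,0.2],[0,0,0.2,0,0.6],[0,0,0.2,0,1],[0,0,0.2,0,1]]]'

```text
time_s: 8.35
eef_pos: [0.4893, 0.1139, 0.0783]
eef_rot: [0.0, 0.999, 0.053, 0.001]
wrist_force: [-1.7, 0.1, 6.7]
opening: 0.507
grasp_force: 61.4
```

Emit:
servo_tool --motion '[[[0,0,0,0,1],[0,0,0,0,1],[0,0,0,0,1]]]'

```text
time_s: 8.65
eef_pos: [0.4893, 0.1139, 0.0783]
eef_rot: [0.0, 0.999, 0.053, 0.001]
wrist_force: [-2.4, 0.2, 6.1]
opening: 0.498
grasp_force: 61.4
```

```bash
bash go.sh .487,.114,.08,6; python3 -c "
from h import *;print(ctrl.get_obs()['torque'])"
```

```text
tcp [0.4893 0.1139 0.0783] yaw 6.05 tilt z [ 0.001 -0.    -1.   ] F [-2.41  0.15  6.12] open 0.498 grip 61.4 t 8.65
delta cm [-0.23 -0.03 -0.17] twist 0.05
[0.07582057 0.1043889  0.09411506]
```

Emit:
servo_tool --motion '[[[0,0,-0.3,0,1],[0,0,-0.7,0,1],[0,0,-1.1,0,1],[-0.6,0,-1.1,0,1],[-1.5,0,-1.1,0,1]]]'

```text
time_s: 9.15
eef_pos: [0.4734, 0.1122, 0.0883]
eef_rot: [0.0, 0.999, 0.053, 0.0]
wrist_force: [-0.3, -0.8, -2.1]
opening: 0.498
grasp_force: 60.9
```

```bash
bash go.sh .37,.1015,.09,6
```

```text
tcp [0.4734 0.1122 0.0883] yaw 6.03 tilt z [ 0. -0. -1.] F [-0.25 -0.84 -2.06] open 0.498 grip 60.9 t 9.15
delta cm [-10.39  -0.03  -0.17] twist 0.03
```

Emit:
servo_tool --motion '[[[-2,0,0,0,1],[-4.5,0,0,0,1],[-7,0,0,0,1],[-9.5,0,-0.5,0,1],[-11,0,-1,0,1]]]'

```text
time_s: 9.65
eef_pos: [0.3609, 0.1007, 0.0973]
eef_rot: [-0.0, 0.999, 0.053, -0.002]
wrist_force: [0.5, 0.7, -1.3]
opening: 0.496
grasp_force: 61.0
```

Emit:
servo_tool --motion '[[[0,0,-2,0,1],[0,0,-4,0,1],[0,0,-4,0,1]]]'

```text
time_s: 9.95
eef_pos: [0.3654, 0.1007, 0.1401]
eef_rot: [0.0, 0.999, 0.053, 0.002]
wrist_force: [-0.0, 0.7, -2.1]
opening: 0.498
grasp_force: 61.2
```

```bash
python3 - <<'E'
from h import *
o=ctrl.get_obs();print(o['eef_pos'],o['wrist_force'],o['grasp_force'],o['torque'])
c=shot('scene','s7');c2=shot('top','t7')
cv2.imwrite('pics/s7c.png',np.hstack([cv2.resize(x['pixels'][a:a+150,b:b+130],None,fx=3,fy=3,interpolation=2) for x,a,b in((c,110,270),(c2,180,180))])[:,:,::-1])
P=pts(c);Q=P[(P[...,2]>.1)&(P[...,2]<.14)&(P[...,0]>.38)&(P[...,0]<.52)&(abs(P[...,1]-.1)<.05)]*1e3
print(len(Q),np.linalg.lstsq(np.c_[Q[:,:2],np.ones(len(Q))],Q[:,2],rcond=None)[0])
E
```

```text
[0.36538619 0.10065456 0.14014575] [-0.01460617  0.70936183 -2.12049082] 61.218098402023315 [-0.03188296  0.06742219  0.03937924]
318 [-4.53835974e-03  3.22913894e-02  1.35334181e+02]
```

View pics/s7c.png

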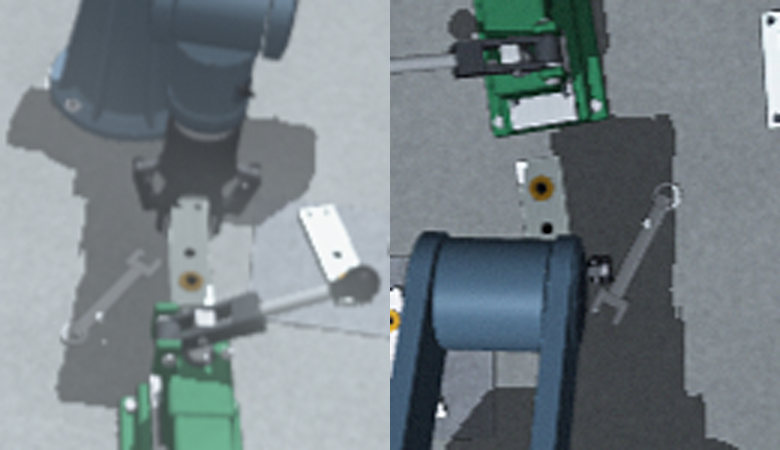

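The plate is out, level in the fingers. The bush shows at right-panel (541,188), flush on the plate; the lever is at rest and the wrench is untouched. Next I measure the plate in the hand.

```bash
python3 - <<'E'
from h import *
o=ctrl.get_obs();tcp=o['eef_pos']*1e3;M=Ro.from_quat(np.roll(o['eef_rot'],-1)).as_matrix()
for f,vs in(('t7',range(236,254)),('s7',None)):
    c=load(f);P=pts(c);hsv=cv2.cvtColor(c['pixels'],cv2.COLOR_RGB2HSV)
    b=(hsv[...,0]>8)&(hsv[...,0]<30)&(hsv[...,1]>110)&(np.linalg.norm(P[...,:2]-[.45,.11],axis=-1)<.05)
    b=b.astype(np.uint8); n,l,s,ce=cv2.connectedComponentsWithStats(b)
    for i in range(1,n):
        if s[i,4]>10:
            h=cv2.convexHull(np.argwhere(l==i)[:,::-1].astype(np.float32)); (uc,vc),r=cv2.minEnclosingCircle(h)
            W=ray(c,uc,vc,.139)*1e3; print(f,'bush',s[i],(uc,vc,r),W.round(1),'in tool',(M.T@(W-tcp)).round(1))
    # plate points by depth
    m=(P[...,2]>.128)&(P[...,2]<.146)&(np.linalg.norm(P[...,:2]-[.43,.11],axis=-1)<.06)
    Q=np.argwhere(m)[:,::-1]; W=np.array([ray(c,a,b_,.137)[:2] for a,b_ in Q])*1e3
    r=cv2.minAreaRect(W.astype(np.float32)); print(f,'plate',m.sum(),r,'z',np.median(P[m][:,2])); print(cv2.boxPoints(r).round(1))
    x0=W[:,0]
    for xs in(410,420,430,440,450):
        k=abs(x0-xs)<3
        if k.sum()>4: print(xs,W[k][:,1].min().round(1),W[k][:,1].max().round(1))
E
```

```text
t7 bush [227 239   7   8  40] (230.0, 242.2857208251953, 3.846651792526245) [451.5 112.2 139. ] in tool [88.3 -2.2 -1. ]
t7 plate 389 ((440.82958984375, 111.30693817138672), (81.8866195678711, 44.69009780883789), 7.062826156616211) z 0.1359484911779304
[[397.4 128.4]
 [402.9  84.1]
 [484.2  94.2]
 [478.7 138.5]]
410 85.5 128.0
420 88.4 130.9
430 88.3 130.9
440 91.3 133.8
450 91.2 133.8
s7 plate 387 ((427.6204833984375, 110.23086547851562), (119.6080093383789, 53.21379089355469), 7.943532466888428) z 0.13755974119965622
[[364.7 128.3]
 [372.1  75.6]
 [490.5  92.1]
 [483.2 144.8]]
410 83.3 125.5
420 84.2 126.6
430 85.5 127.3
440 86.4 128.0
450 87.7 129.1
```

```bash
python3 - <<'E'
from h import *
for f in('scene0','s7','top0','t7'):
    c=load(f);P=pts(c);hsv=cv2.cvtColor(c['pixels'],cv2.COLOR_RGB2HSV)
    near=np.linalg.norm(P[...,:2]-[.583,-.185],axis=-1)<.11
    for n,m,z in(('base',near&(P[...,2]>.014)&(P[...,2]<.07),.024),('fence',near&(P[...,2]>.045),.054)):
        k,l,s,_=cv2.connectedComponentsWithStats(m.astype(np.uint8)); m=l==1+s[1:,4].argmax()
        W=np.array([ray(c,a,b,z)[:2] for b,a in np.argwhere(m)])*1e3
        r=cv2.minAreaRect(W.astype(np.float32)); print(f,n,m.sum(),np.round(r[0],1),np.round(r[1],1),round(r[2],2),cv2.boxPoints(r).round(0).tolist(),'depth',(np.median(P[m],0)*1e3).round(1))
E
```

```text
scene0 base 1397 [ 586.9 -187.6] [137.9 131.9] 3.38 [[514.0, -126.0], [522.0, -258.0], [660.0, -249.0], [652.0, -118.0]] depth [ 602.6 -185.4   25.9]
scene0 fence 228 [ 618.8 -186.3] [31.7 91.5] 2.43 [[601.0, -141.0], [605.0, -233.0], [637.0, -231.0], [633.0, -140.0]] depth [ 619.  -186.    54.8]
s7 base 1384 [ 586.5 -187.7] [136.3 131.1] 2.65 [[515.0, -125.0], [522.0, -256.0], [658.0, -250.0], [652.0, -119.0]] depth [ 602.7 -185.1   26.1]
s7 fence 230 [ 619.  -186.5] [32.1 91.1] 2.43 [[601.0, -142.0], [605.0, -233.0], [637.0, -231.0], [633.0, -140.0]] depth [ 619.4 -186.1   54.3]
top0 base 1508 [ 582.9 -184.7] [130.5 130.2] 2.59 [[515.0, -123.0], [521.0, -253.0], [651.0, -247.0], [645.0, -117.0]] depth [ 582.  -184.5   25.1]
top0 fence 214 [ 614.7 -183.2] [25.1 90.2] 2.58 [[600.0, -139.0], [604.0, -229.0], [629.0, -228.0], [625.0, -138.0]] depth [ 614.6 -184.3   54.7]
t7 base 1503 [ 583.  -184.6] [130.3 130.3] 2.58 [[515.0, -122.0], [521.0, -253.0], [651.0, -247.0], [645.0, -117.0]] depth [ 582.2 -184.5   25.1]
t7 fence 212 [ 614.8 -183.3] [25.  89.9] 2.34 [[601.0, -139.0], [604.0, -229.0], [629.0, -228.0], [625.0, -138.0]] depth [ 614.8 -184.7   54.3]
```

Emit:
servo_tool --motion '[[[0,3,0,0,1],[0,6.5,0,1,1],[0.5,10,0,2,1],[1,13.5,0,3,1],[2,17,0,3.5,1]]]'

```text
time_s: 10.55
eef_pos: [0.4008, -0.0671, 0.1366]
eef_rot: [-0.001, 1.0, 0.022, -0.001]
wrist_force: [0.3, -0.1, -1.7]
opening: 0.503
grasp_force: 61.4
```

```bash
bash go.sh .470,-.191,.11,2.5
```

```text
tcp [ 0.4008 -0.0671  0.1366] yaw 2.49 tilt z [-0.003  0.001 -1.   ] F [ 0.26 -0.08 -1.69] open 0.503 grip 61.4 t 10.55
delta cm [ 6.38 12.68  2.62] twist -0.01
```

Emit:
servo_tool --motion '[[[1.5,3,0,0,1],[3,6,0,0,1],[4.5,9,0.8,0,1],[6,12,1.7,0,1],[6.4,12.6,2.6,0,1]]]'

```text
time_s: 11.05
eef_pos: [0.4723, -0.192, 0.1106]
eef_rot: [0.0, 1.0, 0.021, -0.0]
wrist_force: [-0.2, -0.3, -1.8]
opening: 0.499
grasp_force: 61.5
```

Emit:
servo_tool --motion '[[[0,0,0.8,0,1],[0,0,1.6,0,1],[0,0,1.6,0,1],[0,0,1.6,0,1]]]'

```text
time_s: 11.45
eef_pos: [0.4711, -0.1881, 0.096]
eef_rot: [-0.0, 1.0, 0.023, -0.0]
wrist_force: [-0.2, -0.1, -1.8]
opening: 0.496
grasp_force: 61.5
```

```bash
bash go.sh .470,-.191,.075,2.5; python3 - <<'E'
from h import *
o=ctrl.get_obs();zt=o['eef_pos'][2]-.0033
A=shot('top','t8');B=shot('scene','s8')
cv2.imwrite('pics/s8c.png',np.hstack([cv2.resize(x['pixels'][a:a+110,b:b+90],None,fx=4.4,fy=4.4,interpolation=2) for x,a,b in((B,190,195),(A,160,285))])[:,:,::-1])
for n,c in(('top',A),('scene',B)):
    hsv=cv2.cvtColor(c['pixels'],cv2.COLOR_RGB2HSV);P=pts(c)
    m=(abs(P[...,2]-zt)<.006)&(abs(P[...,0]-.55)<.06)&(abs(P[...,1]+.19)<.05)
    W=np.array([ray(c,a,b,zt)[:2] for b,a in np.argwhere(m)])*1e3
    r=cv2.minAreaRect(W.astype(np.float32)); print(n,m.sum(),np.round(r[0],1),np.round(r[1],1),round(r[2],2),cv2.boxPoints(r).round(0).tolist())
    for x in range(510,591,10):
        k=abs(W[:,0]-x)<3
        if k.sum()>4: print(x,(W[k][:,1].min()+W[k][:,1].max())/2,np.ptp(W[k][:,1]))
    b=(hsv[...,0]>8)&(hsv[...,0]<30)&(hsv[...,1]>110)&(np.linalg.norm(P[...,:2]-[.558,-.19],axis=-1)<.04)
    uv=np.argwhere(b)[:,::-1].astype(np.float32); (u,v),rr=cv2.minEnclosingCircle(uv); print('bush',len(uv),ray(c,u,v,zt+.002)*1e3)
E
```

```text
tcp [ 0.4711 -0.1881  0.096 ] yaw 2.6 tilt z [-0.001  0.001 -1.   ] F [-0.22 -0.09 -1.8 ] open 0.496 grip 61.5 t 11.45
delta cm [-0.12  0.28  2.1 ] twist 0.1
top 89 [ 577.1 -171.6] [28.1 54.1] 41.26 [[549.0, -161.0], [584.0, -201.0], [605.0, -183.0], [570.0, -142.0]]
560 -164.06835734633762 12.658349497306574
570 -167.46329139652943 19.08967905902182
580 -178.87678413276666 41.378225040782894
bush 2 [ 565.69633673 -175.11311486   94.68411168]
scene 354 [ 540.9 -184.7] [103.5  45.1] 3.98 [[488.0, -166.0], [491.0, -211.0], [594.0, -204.0], [591.0, -159.0]]
510 -186.69379265139486 43.45041975563083
520 -186.32588648823898 40.100142496694446
530 -185.5033039281025 44.03559533698092
540 -184.63866390491353 39.705628812521155
550 -184.28927885537016 42.68715079801609
560 -184.54555941819737 42.442309885649195
570 -182.64405805948556 42.27337589228904
580 -182.90729176865935 42.033245489276
590 -180.09663254859652 41.78518131186726
bush 0 [ -707.50590307 -1840.48722562    94.68411168]
```

View pics/s8c.png

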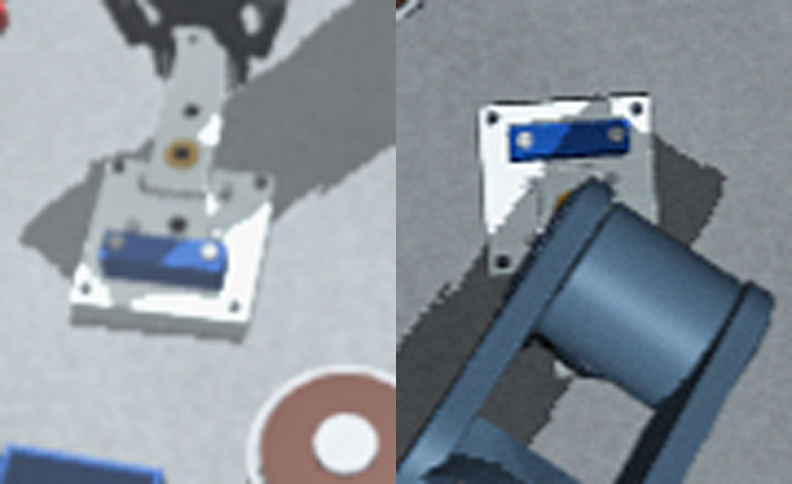

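The left panel shows the plate over the block, bush end at (175,190), with the pins either side and the fence at (165,255). The plate needs about 4 mm more towards -y and about 0.7° less yaw.

Emit:
servo_tool --motion '[[[0,0.2,0.5,0.4,1],[0,0.4,1.2,0.7,1],[0,0.4,2.0,0.7,1],[0,0.4,2.0,0.7,1],[0,0.4,2.0,0.7,1]]]'

```text
time_s: 12.05
eef_pos: [0.4714, -0.1931, 0.0757]
eef_rot: [-0.0, 1.0, 0.016, -0.001]
wrist_force: [0.4, -0.5, -2.8]
opening: 0.493
grasp_force: 61.5
```

```bash
cat > meas.py <<'E'
from h import *
import sys
zt=ctrl.get_obs()['eef_pos'][2]-.0033
c=shot('scene',sys.argv[1]);P=pts(c)
m=(abs(P[...,2]-zt)<.006)&(abs(P[...,0]-.55)<.055)&(abs(P[...,1]+.19)<.035)
W=np.array([ray(c,a,b,zt)[:2] for b,a in np.argwhere(m)])*1e3
xs=np.arange(505,590,5);ys=[(W[k][:,1].min()+W[k][:,1].max())/2 for k in (abs(W[:,0]-x)<3 for x in xs) ]
p=np.polyfit(xs,ys,1);print('plate yaw',np.degrees(np.arctan(p[0])),'y at face',np.polyval(p,602.5),'nose',W[:,0].max(),'width',np.ptp(W[:,1]))
near=np.linalg.norm(P[...,:2]-[.615,-.186],axis=-1)<.07
m=near&(P[...,2]>.045)&(P[...,0]>.6); W=np.array([ray(c,a,b,.054)[:2] for b,a in np.argwhere(m)])*1e3
r=cv2.minAreaRect(W.astype(np.float32));print('fence',np.round(r[0],1),np.round(r[1],1),round(r[2],2))
E
bash go.sh .471,-.192,.0375,2; python3 meas.py s9
```

```text
tcp [ 0.4714 -0.1931  0.0757] yaw 1.83 tilt z [-0.001  0.001 -1.   ] F [ 0.42 -0.49 -2.82] open 0.493 grip 61.5 t 12.05
delta cm [-0.04 -0.11  3.82] twist -0.17
plate yaw 2.992161193593805 y at face -187.3070557782589 nose 595.0675836697675 width 48.08123273010327
fence [ 619.4 -186.1] [32.8 91.8] 2.43
```

Emit:
servo_tool --motion '[[[0,0,0.8,0,1],[0,0,1.6,0,1],[0,0,2.4,0,1],[0,0,3.0,0,1],[0,0,3.4,0,1]]]'

```text
time_s: 12.6
eef_pos: [0.4714, -0.193, 0.0413]
eef_rot: [-0.0, 1.0, 0.016, -0.001]
wrist_force: [1.1, 0.5, -2.2]
opening: 0.501
grasp_force: 61.6
```

Emit:
servo_tool --motion '[[[0,0,0.1,0,1],[0,0,0.2,0,1],[0,0,0.3,0,1],[0,0,0.4,0,1],[0,0,0.4,0,1]]]'

```text
time_s: 13.1
eef_pos: [0.4719, -0.1933, 0.0384]
eef_rot: [0.0, 1.0, 0.016, 0.0]
wrist_force: [0.1, 0.1, -2.0]
opening: 0.499
grasp_force: 61.5
```

```bash
bash go.sh .484,-.192,.0373,2; python3 meas.py s10
```

```text
tcp [ 0.4719 -0.1933  0.0384] yaw 1.84 tilt z [ 0. -0. -1.] F [ 0.07  0.08 -1.99] open 0.499 grip 61.5 t 13.1
delta cm [ 1.22 -0.09  0.11] twist -0.16
plate yaw 2.365020868580795 y at face -188.08670689035185 nose 590.7628374121596 width 72.22897436945905
fence [ 618.1 -185.9] [31.9 92. ] 0.91
```

Emit:
servo_tool --motion '[[[0,0,0.05,0,1],[0,0,0.1,0,1],[0,0,0.1,0,1]]]'

```text
time_s: 13.45
eef_pos: [0.4719, -0.1934, 0.0375]
eef_rot: [0.0, 1.0, 0.016, 0.0]
wrist_force: [-1.7, 0.5, 1.5]
opening: 0.502
grasp_force: 61.9
```

The plate is on the block. Now I slide it towards the fence.

Emit:
servo_tool --motion '[[[0.3,0,0,0,1],[0.6,0,0,0,1],[0.9,0,0,0,1],[0.9,0,0,0,1]]]'

```text
time_s: 13.85
eef_pos: [0.4816, -0.1932, 0.0375]
eef_rot: [0.0, 1.0, 0.016, 0.0]
wrist_force: [-0.1, -0.5, 2.2]
opening: 0.502
grasp_force: 62.0
```

Emit:
servo_tool --motion '[[[0.1,0,0,0,1],[0.2,0,0,0,1],[0.2,0,0,0,1],[0.2,0,0,0,1]]]'

```text
time_s: 14.25
eef_pos: [0.4828, -0.193, 0.0374]
eef_rot: [0.0, 1.0, 0.016, 0.0]
wrist_force: [-4.4, -0.2, 5.3]
opening: 0.499
grasp_force: 62.2
```

Emit:
servo_tool --motion '[[[0.05,0,0,0,1],[0.1,0,0,0,1],[0.1,0,0,0,1],[0.1,0,0,0,1]]]'

```text
time_s: 14.65
eef_pos: [0.4837, -0.1929, 0.0374]
eef_rot: [0.0, 1.0, 0.016, -0.0]
wrist_force: [-2.7, -0.5, 6.0]
opening: 0.5
grasp_force: 62.3
```

```bash
bash go.sh .484,-.192,.0373,2; python3 meas.py s11; python3 -c "
from h import *
print(ctrl.get_obs()['torque'])
c=load('s11');cv2.imwrite('pics/s11c.png',cv2.resize(c['pixels'][190:290,190:310],None,fx=6,fy=6,interpolation=2)[:,:,::-1])"
```

```text
tcp [ 0.4837 -0.1929  0.0374] yaw 1.84 tilt z [-0. -0. -1.] F [-2.69 -0.49  5.97] open 0.5 grip 62.3 t 14.65
delta cm [ 0.03 -0.09  0.01] twist -0.16
plate yaw 2.2823268573048625 y at face -187.16493952872307 nose 590.1328007305442 width 71.24414286815704
fence [ 618.4 -186.3] [31.6 91.6] 3.36
[-0.00248352  0.4146383   0.0122945 ]
```

View pics/s11c.png

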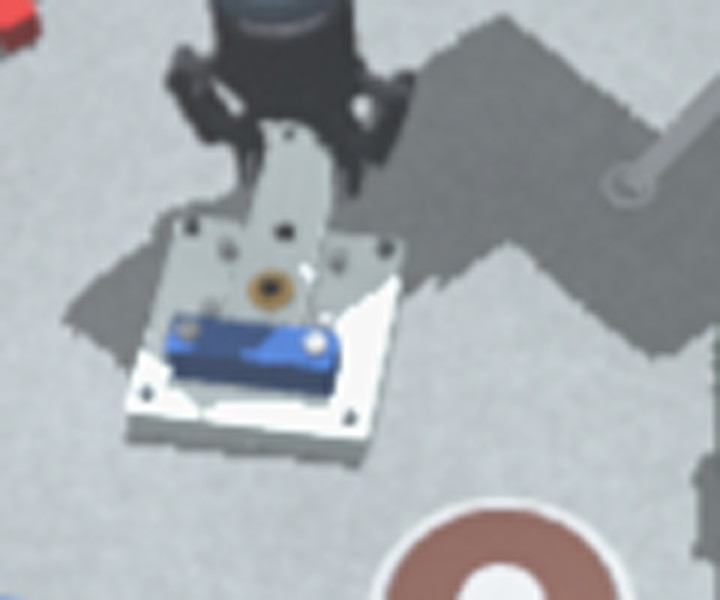

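The plate lies flat between the pins, bush at (272,290), square to the fence at (250,350) and nearly touching. What force there is so far is mostly rubbing, so I relieve the bearing a little and push on.

Emit:
servo_tool --motion '[[[0,0,-0.06,0,1],[0.05,0,-0.06,0,1],[0.1,0,-0.06,0,1],[0.1,0,-0.06,0,1],[0.1,0,-0.06,0,1]]]'

```text
time_s: 15.2
eef_pos: [0.4848, -0.1927, 0.0377]
eef_rot: [-0.0, 1.0, 0.016, -0.0]
wrist_force: [-1.7, 0.0, 0.6]
opening: 0.501
grasp_force: 61.8
```

Emit:
servo_tool --motion '[[[0.05,0,0,0,1],[0.1,0,0,0,1],[0.15,0,0,0,1],[0.15,0,0,0,1],[0.15,0,0,0,1]]]'

```text
time_s: 15.7
eef_pos: [0.486, -0.1927, 0.0378]
eef_rot: [-0.0, 1.0, 0.016, -0.0]
wrist_force: [-4.5, -0.5, 2.1]
opening: 0.501
grasp_force: 61.9
```

Emit:
servo_tool --motion '[[[0.05,0,0,0,1],[0.1,0,0,0,1],[0.1,0,0,0,1],[0.1,0,0,0,1]]]'

```text
time_s: 16.1
eef_pos: [0.486, -0.1927, 0.0377]
eef_rot: [-0.0, 1.0, 0.016, -0.001]
wrist_force: [-8.2, -1.2, 5.1]
opening: 0.498
grasp_force: 62.3
```

Emit:
servo_tool --motion '[[[0.05,0,-0.02,0,1],[0.1,0,-0.04,0,1],[0.1,0,-0.04,0,1],[0.1,0,-0.04,0,1]]]'

```text
time_s: 16.5
eef_pos: [0.4861, -0.1926, 0.0377]
eef_rot: [-0.001, 1.0, 0.016, -0.002]
wrist_force: [-12.1, -1.4, 5.8]
opening: 0.499
grasp_force: 62.2
```

```bash
bash go.sh .484,-.192,.0373,2; for i in 1 2 3; do python3 meas.py s12_$i; python3 -c "
from h import *
o=ctrl.get_obs();print(o['time_s'],o['wrist_force'],o['torque'],o['eef_pos'],o['dq'].round(4))"; done
```

```text
tcp [ 0.4861 -0.1926  0.0377] yaw 1.85 tilt z [-0.005  0.001 -1.   ] F [-12.09  -1.36   5.81] open 0.499 grip 62.2 t 16.5
delta cm [-0.21 -0.07  0.05] twist -0.15
plate yaw 1.9352173693768064 y at face -187.09754996001078 nose 590.9512370469964 width 71.8817035508132
fence [ 617.9 -186.3] [29.5 91.4] 2.06
16.55 [-11.72158054  -1.86410505   5.70325302] [-0.44223662  1.79543547 -0.12977268] [ 0.48609413 -0.19265598  0.03775156] [-0.0011 -0.0001 -0.0006  0.0011 -0.0007  0.0014]
plate yaw 0.6856125956593327 y at face -189.85531748340156 nose 590.3695167990709 width 68.9129637208269
fence [ 618.9 -186.1] [31.9 91.8] 2.43
16.6 [-11.43156531  -2.66108824   5.87093423] [-0.4637129   1.80532582 -0.1309915 ] [ 0.486084   -0.19265496  0.03774851] [ 0.0001  0.0012  0.001  -0.0009  0.0003 -0.0009]
plate yaw 4.603735314526537 y at face -184.98921902086732 nose 590.9529839170609 width 70.02321486457535
fence [ 618.  -186.6] [30.8 91. ] 3.36
16.65 [-12.22542931  -2.56913212   4.9265788 ] [-0.43852447  1.73849634 -0.14814998] [ 0.48610617 -0.19266932  0.03776338] [-0.0006  0.0012  0.0002  0.      0.0008  0.0002]
```

```bash
python3 -c "
from bench import ctrl
print(ctrl.hand_in())"
```

```text
the job is handed in; nothing more can be done
None
```

I handed the job in at about 16.7 s, with no verdict returned: the lever went to its stop and came back to rest with the bush home, and the plate is gripped flat between the guide pins, pushing at about 12 N (wrist reading; rubbing under the plate takes part of it before the fence).

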